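Set the chute selector to the bottle slot

TASK

On the chute selector box, push the lever out of its rest slot (the middle one), across the gate and fully home into the corner slot marked with the bottle-shaped metal tag, without putting it into any of the other marked slots on the way. Only push it, gently, with the fingertips - do not grip it - and move clear of it at the end; leave the can, the carton and the brush where they are.

Things in the scene. Friction and masses are not known exactly. Their poses are not given: they have to be found in the camera images.
- selector: Fixed green box, 230 mm (x) by 260 mm (y) by 96 mm high, its top a dark steel gate plate. Origin: centre of the underside, on the table. +x is its far side, away from the robot, +y the robot's left, turned by the box's yaw (up to 0.3 rad either way). Its place varies too.
- gate_centre (a point): Centre of the plate's upper face, 96 mm above the box's origin. Slots are 18 mm wide. A cross slot runs along the box's y through here, ending at y = +-43 mm. At each end a leg centred on y = +-34 mm runs far and near to x = +-41 mm: the four corner slots. One leg at y = 0 runs near only: the rest slot. To enter a corner slot the lever must be at that end of the cross slot.
- rest_end (a point): Near end of the rest slot, at the plate's upper face: 41 mm nearer than gate_centre (box x = -41 mm, y = 0). This slot has no tag. The lever, starting in it, can move sideways only once pushed far to x = 0, where solid plate stops it.
- lever_fore (a joint): Lean of the lever along the box's x, rad: 0 upright (in the cross slot), positive leans far (+x), negative near (-x). The slot ends stop it at about +-0.41. The lever starts in the rest slot, leaning near. Dry friction only, no spring: it stays where it is left; the knob moves under about 2 to 3 N.
- lever_side (a joint): Lean of the lever along the box's y, rad: 0 in the middle, positive to +y. About +-0.40 at the two ends of the cross slot. The same friction as lever_fore.
- knob_mid (a point): Middle of the lever's black barrel knob, 38 mm across, 58 mm long, on a 12 mm steel shaft that pivots both ways about a point 14 mm above the box's origin. This point is 190 mm from the pivot along the shaft; the knob spans 158 to 216 mm, so its top is 230 mm above the table when upright. It travels about 75 mm from upright to each slot end.
- lever_neck (a point): Point on the lever's shaft 92 mm from the pivot, close to the plate's height: where the lever is in the slots. Fully home in a corner slot it is about 34 mm from the cross slot's centre line.
- tag_bottle: Aluminium tag 4 mm thick fixed on the plate: outline of a bottle, 58 mm long along the box's y, 26 mm wide, narrow neck to +y. It marks the wanted slot, the corner slot it lies nearest. Origin: about the middle of its underside, 76 mm from the box's centre along x and 56 mm along y; which corner (near/far, left/right) varies from start to start.
- tag_disc: Aluminium tag like it, a round disc 42 mm across, at another corner: marks the slot for cans. Origin at the middle of its underside.
- tag_square: Aluminium tag, a plain square of 38 mm, at another corner. Origin at the middle of its underside.
- tag_bars: Aluminium tag, three parallel bars 52 mm long (along y) and 8 mm wide, 15 mm apart, at another corner. Origin at the middle of its underside.
- can: Loose empty aluminium drinks can, 66 mm across and 115 mm tall, standing on the table to the left of the box. Origin: middle of its underside. Not to be moved.
- carton: Loose small cardboard carton, 60 by 90 by 110 mm high, standing on the table to the right of the box. Origin: middle of its underside. Not to be moved.
- brush: Loose hand brush lying on the table to the left of the can. Origin: underside. Not to be moved.

How it is judged:
By the outcome, as a careful person would: the job done as asked, in the order asked, and still so for the second after the job is handed in, with the robot touching nothing.
It also fails if it takes over 48 s, if anything falls off the work surface, if the arm or the gripper's body presses on something with over 40 N, if the wrist force passes 120 N, or if a joint passes its speed limit or range.

ROBOT

A 6-joint arm with a two-finger parallel gripper is mounted at the origin on the work surface. World frame = base frame: x ahead of the robot, y to its left, z up, the work surface at z = 0. Lengths are in mm, angles in rad, forces in N, time in s.
With the tool pointing down it reaches from about 275 to 725 mm from the base axis. Payload 5.6 kg.
Tool frame: the origin (TCP) lies midway between the tips of the shut fingers; the grasp point (between the pads) lies 19 mm behind it (r.hold_point_z is the distance from the TCP to the grasp point, in mm); z points along the fingers, y is the direction in which the jaws open and shut (so a half turn about z gives the same grasp; the last joint's range is limited). The gripper opens to 85 mm and grips with 20 to 120 N. Pads are 22 mm wide; open, the fingers measure 114 mm over their backs; the gripper's body (76 mm by 85 mm) begins 54 mm behind the grasp point. The pads swing forward as they close: fully open they stand 13 mm farther back than shut.
Start: joints at [1.524, 0.255, 0.108, 0, -1.424, -0.285], TCP at [179.133, 520.004, 231.283] pointing down, gripper open.
Joint ranges: [-2.95, 2.95], [-1.21, 1.97], [-1.09, 1.5], [-2.87, 1.71], [-2.94, -0.07], [-3.05, 3.05]. Speed limits (rad/s): [2.57, 2.57, 3.14, 3.14, 3.14, 3.14].

INTERFACE

Orientations are given as a unit quaternion [w, x, y, z].
In Python, from plant import status, cams, order, r gives the robot as it stands.
- The arm moves only by the shell command python3 -m inch 'ROWS'. ROWS is JSON, a list of rows, each an object with "jaw": the finger opening in mm, from 0 to 85.4; "translation": the shift along the tool's x, y, z normalised to -1 to 1, where 1 is 10 cm, a list of three; "spin": the turn about the tool's z normalised to -1 to 1, where 1 is 360 degrees. A call has 1 to 8 rows; each row is the pose to reach, as a shift and turn from the pose measured when the call began, along the tool's axes at that moment, turning the shorter way round; what a row does not reach only later rows make up. A row lasts 1/12 s, in which the tool goes at most 41.7 mm and 7.16 degrees, less where a joint would pass 70% of its speed; a pose out of reach is approached as far as the arm can. A call with a number of a shift or a turn outside -1 to 1 is refused whole. A call with a gripper value outside its range is refused whole. The fingers move at their own pace and stop on an object; the grip force is fixed at half the most. Time passes only in rows, so rows that repeat a pose let the fingers close. It gives the time, the measured TCP pose, the force and the opening at its end, in the units of the state.
- status.get_obs(): the state, without advancing time (a new reading comes with each control period).
- cams.snapshot(name): name is "scene" or "top" or "wrist"; returns (picture, depth): 400x640x3 uint8, blue, green, red; 400x640 float32, mm along the optical axis (not along the pixel's ray), 0 where there is no reading.
- cams.get_calibration(name): a dict with "K" (3x3 intrinsics, pixels), "extrinsics" (4x4, takes a point from world to camera coordinates). Camera axes: x right, y up, looking along -z (the intrinsics and any distortion apply to the point x, -y, -z); pixel columns grow to the right and rows downward; lengths in mm; the calibration is good to about 2 mm. A picture is of the moment at which its call begins: read the wrist's pose just before it. get_calibration takes no time and is no camera call; for the wrist camera it gives the pose at the moment of the call.
- order.hand_in(): hands the job in, once; it reports no verdict.
Trained networks look in the newest picture that a camera, given by its name, has taken for a name from the list of things; names that differ only in an ending like _2 or _b are one class to them, and where a whole thing is asked for, a point or a joint stands for the part that bears it (a point fixed in the world has none). Each returns a list of dicts, best first, with "conf" (0 to 1); they miss things now and then, are a little off and sometimes report something else, mostly with a low value. They report only what shows in the picture. A call takes as long as a camera call.
- cams.search_frame(camera, query): "position" ([column, row] in pixels, amid what is visible of it).
The state is a dict: "time_s": time; "joint_pos": joint angles; "qvel": joint speeds; "effort": joint torques, N m; "position": TCP position; "eef_rot": TCP orientation; "wrist_force": force on the tool from outside, world axes, zero at the start; "ft_torque": the same for the moment, N m; "grip_width": finger opening in mm.
Only numpy, scipy, OpenCV 4.12 (cv2) and the standard library are available. Lean on these libraries where they do the work, as an engineer would, in place of code of your own. Each camera call takes 0.05 s, during which the arm holds its last target.

## Working session

There is one attempt and no reset: what is moved stays moved. The work goes in short steps, Python scripts to look and compute and a shell command to move; the robot and the scene stay as the last step left them, time stands still between calls to the robot, and variables do not carry over. Pictures are saved under pics/ and viewed, and the job is handed in when it is done.

```bash
ls; mkdir -p pics
python3 - <<'E'
from plant import status, cams, order, r
import cv2,json
print(status.get_obs())
for n in ("top","scene"):
    im,d=cams.snapshot(n); cv2.imwrite(f"pics/{n}0.png",im)
    for q in ("tag_bottle","tag_disc","tag_square","tag_bars","knob_mid","selector","can","carton"):
        x=cams.search_frame(n,q); print(n,q,[(i["position"],round(i["conf"],2)) for i in x[:2]])
    c=cams.get_calibration(n); print(c["K"],c["extrinsics"])
E
```

```text
pics
{'time_s': 0.0, 'joint_pos': array([ 1.52361814e+00,  2.55752202e-01,  1.07013545e-01, -5.26026016e-04,
       -1.42388619e+00, -2.84608771e-01]), 'qvel': array([-1.66286196e-04, -2.43627943e-04, -4.41758926e-04,  1.03065558e-03,
       -4.52079418e-05, -9.26083618e-04]), 'effort': array([-7.10581353e-04, -3.86630630e+01,  2.37942410e+01,  5.36518291e+00,
       -6.15297613e-03,  6.26756417e-06]), 'position': array([178.91363199, 519.56412006, 230.38878453]), 'eef_rot': array([ 9.38635037e-04,  9.86264362e-01, -1.65171741e-01, -1.50031749e-04]), 'wrist_force': array([ 0.47746829, -0.10776835, -0.41029369]), 'ft_torque': array([-0.05542952, -0.02169421, -0.00192221]), 'grip_width': 85.87157742606446}
top tag_bottle [([392.2, 236.9], 0.65), ([442.8, 215.7], 0.15)]
top tag_disc [([384.4, 183.7], 0.69)]
top tag_square [([347.6, 186.7], 0.7), ([445.1, 215.7], 0.49)]
top tag_bars [([354.6, 240.2], 0.5)]
top knob_mid [([369.2, 221.9], 0.63)]
top selector [([357.6, 205.4], 0.95)]
top can [([305.2, 209.3], 0.86)]
top carton [([357.2, 207.8], 0.68), ([440.5, 213.8], 0.65)]
[[483.23625065 
[... 512 characters left out ...]
, 189.6], 0.7), ([294.5, 243.9], 0.65)]
scene tag_bars [([271.4, 195.6], 0.67), ([248.9, 193.3], 0.33)]
scene knob_mid [([247.7, 186.4], 0.94), ([269.9, 250.1], 0.53)]
scene selector [([271.2, 249.6], 0.74)]
scene can [([334.7, 216.3], 0.76)]
scene carton [([249.4, 189.4], 0.74), ([169.8, 261.4], 0.62)]
[[368.18762733   0.         323.21799079]
 [  0.         368.18762733 200.25181614]
 [  0.           0.           1.        ]] [[ 3.56269185e-01  9.34336586e-01 -9.34946467e-03 -2.84461779e+02]
 [-7.41838254e-01  2.88923592e-01  6.05143919e-01  2.97362959e+02]
 [ 5.68109384e-01 -2.08658341e-01  7.96061194e-01 -1.27726861e+03]
 [ 0.00000000e+00  0.00000000e+00  0.00000000e+00  1.00000000e+00]]
```

Run:
```python
import cv2
a=cv2.imread("pics/top0.png")[120:290,260:480]; cv2.imwrite("pics/topc.png",cv2.resize(a,None,fx=3.5,fy=3.5,interpolation=cv2.INTER_CUBIC))
a=cv2.imread("pics/scene0.png")[120:320,140:400]; cv2.imwrite("pics/scenec.png",cv2.resize(a,None,fx=3,fy=3,interpolation=cv2.INTER_CUBIC))
```

```text
(no output)
```

View pics/topc.png

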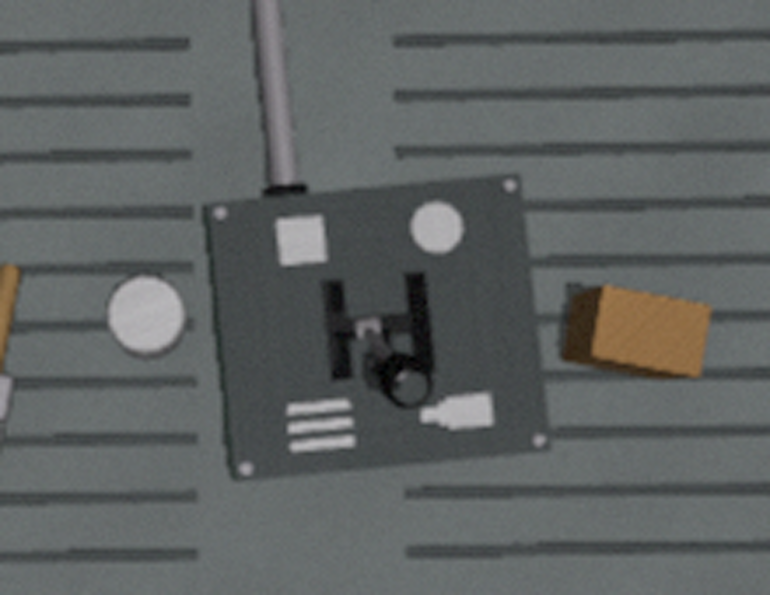

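View pics/scenec.png

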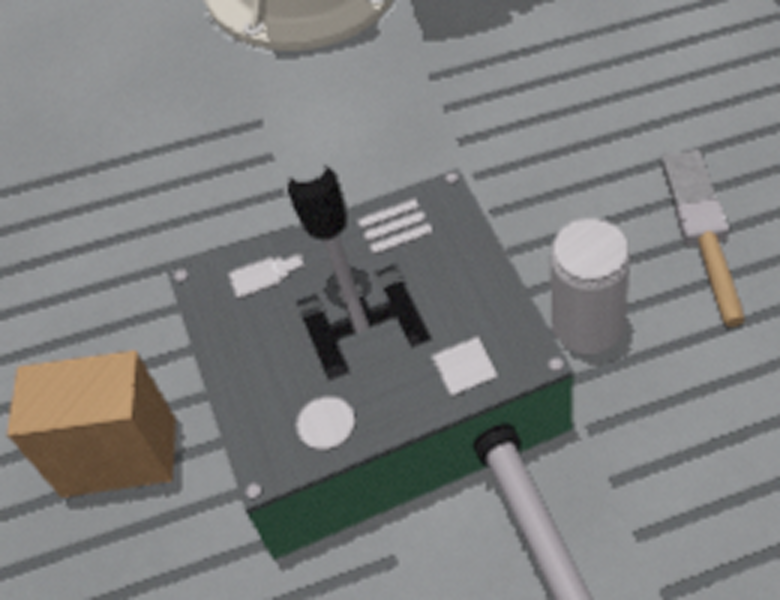

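View pics/scene0.png

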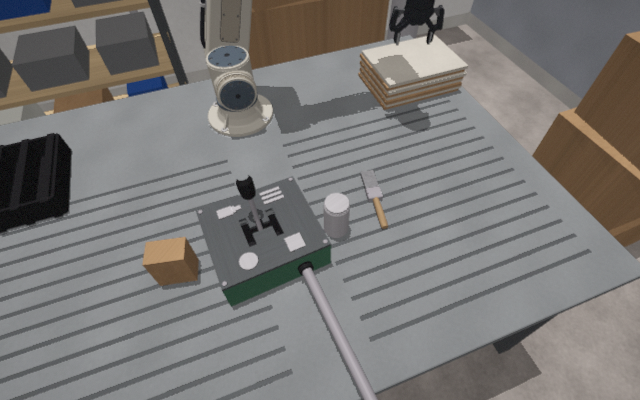

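```bash
cat > h.py <<'E'
import numpy as np,cv2
def cloud(im,d,c):
    K=c["K"];T=np.linalg.inv(c["extrinsics"])
    v,u=np.mgrid[:d.shape[0],:d.shape[1]]
    p=np.stack([(u-K[0,2])/K[0,0]*d,-(v-K[1,2])/K[1,1]*d,-d],-1)
    return p@T[:3,:3].T+T[:3,3]
def proj(P,c):
    q=np.atleast_2d(P)@c["extrinsics"][:3,:3].T+c["extrinsics"][:3,3]
    K=c["K"]; return np.stack([K[0,2]+K[0,0]*q[:,0]/-q[:,2],K[1,2]+K[1,1]*(-q[:,1])/-q[:,2]],-1)
def box(n,cams):
    im,d=cams.snapshot(n);c=cams.get_calibration(n);W=cloud(im,d,c)
    m=((W[...,2]>84)&(W[...,2]<106)&(d>0)).astype(np.uint8)
    m=cv2.morphologyEx(m,cv2.MORPH_OPEN,np.ones((5,5)))
    k,l,s,_=cv2.connectedComponentsWithStats(m); i=1+np.argmax(s[1:,4])
    rect=cv2.minAreaRect(W[l==i][:,:2].astype(np.float32))
    return im,d,c,W,rect,np.median(W[l==i][:,2])
E
python3 - <<'E'
from plant import cams
from h import *
for n in ("top","scene"):
    im,d,c,W,rect,z=box(n,cams); print(n,rect,z)
    k=(W[...,2]>150)&(W[...,2]<260)&(np.hypot(W[...,0]-rect[0][0],W[...,1]-rect[0][1])<130)
    print(k.sum(),W[k].mean(0),W[k].max(0),W[k].min(0))
c=cams.get_calibration("top")
# pixel rays onto plate for tags (z=98)
K=c["K"];T=np.linalg.inv(c["extrinsics"])
for nm,(u,v) in dict(bottle=(392.2,236.9),disc=(384.4,183.7),sq=(347.6,186.7),bars=(351.5,242)).items():
    r=T[:3,:3]@np.array([(u-K[0,2])/K[0,0],-(v-K[1,2])/K[1,1],-1]);o=T[:3,3];print(nm,o+r*(100-o[2])/r[2])
E
```

```text
top ((540.841064453125, -57.5760498046875), (230.32217407226562, 260.8446044921875), 4.708903789520264) 95.80507738276447
120 [496.33615273 -60.57416777 211.94494043] [514.34810427 -45.94219762 229.4258095 ] [473.66194206 -81.24090189 174.32121643]
scene ((541.8639526367188, -60.280120849609375), (232.80514526367188, 260.6199951171875), 4.654021263122559) 97.72302113676182
360 [507.02321679 -67.77405804 202.1410079 ] [516.7678249  -49.52036906 227.86830584] [488.1916612  -86.57899234 151.20080684]
bottle [ 471.4859664  -126.24651179  100.        ]
disc [ 624.25978701 -108.32888958  100.        ]
sq [617.11939964  -2.35702892 100.        ]
bars [458.63421215 -10.10804647 100.        ]
```

Run:
```python
from plant import cams
from h import *
a=np.radians(4.68);R=np.array([[np.cos(a),-np.sin(a)],[np.sin(a),np.cos(a)]])
def lever(fx,sy,s,cen=(541.2,-58.5)):
    # fore then side, gimbal approx
    v=np.array([np.sin(fx)*np.cos(sy),np.sin(sy),np.cos(fx)*np.cos(sy)])*s
    return np.r_[R@v[:2]+cen,14+v[2]]
for n in ("top","scene"):
    im=cv2.imread(f"pics/{n}0.png");c=cams.get_calibration(n)
    big=cv2.resize(im,None,fx=4,fy=4,interpolation=cv2.INTER_CUBIC)
    def dot(P,col):
        u=proj(P,c)[0]*4+1.5; cv2.circle(big,tuple(int(x) for x in u),3,col,-1)
    for f,col in ((-.41,(0,0,255)),(-.3,(0,255,255)),(-.2,(0,255,0)),(0,(255,0,255))):
        for s in (158,190,216): dot(lever(f,0,s),col)
    for x,y in ((-115,-130),(115,-130),(115,130),(-115,130),(43-2,34),(41,-34),(-41,34),(-41,-34),(-76,-56)): dot(np.r_[R@[x,y]+[541.2,-58.5],96],(255,0,0))
    cv2.imwrite(f"pics/{n}ov.png",big[480:1080,1100:1900] if n=="top" else big[600:1200,720:1400])
```

```text
(no output)
```

View pics/topov.png

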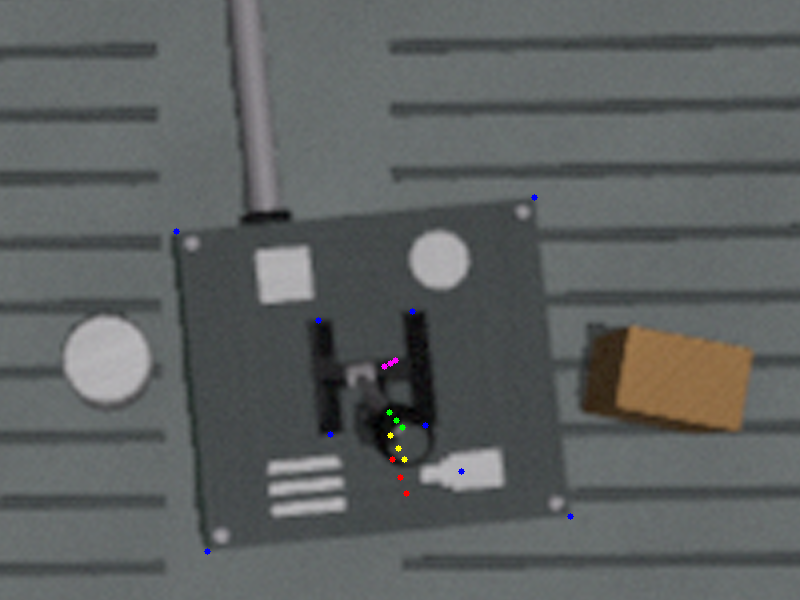

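View pics/sceneov.png

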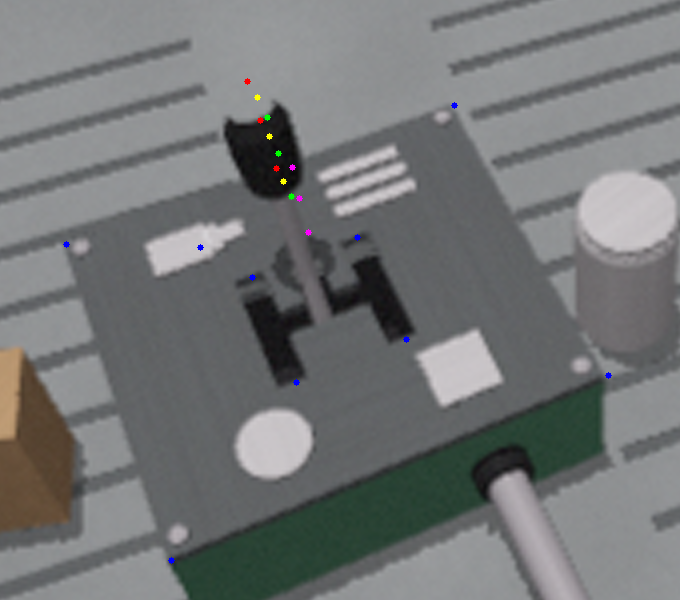

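Run:
```python
from plant import cams,status
from h import *
np.set_printoptions(linewidth=200,suppress=True,precision=0)
im,d=cams.snapshot("top");c=cams.get_calibration("top");W=cloud(im,d,c)
print(W[208:242:2,360:390:2,2]);print(im[208:242:2,360:390:2].mean(-1))
im,d=cams.snapshot("scene");c=cams.get_calibration("scene");W=cloud(im,d,c)
print(W[168:206:2,230:262:2,2])
print(W[168:206:2,230:262:2,0])
print(status.get_obs()["time_s"])
```

```text
[[  94.   98.   97.   97.   91.   97.  100.   96.   -5.   -0.    4.   95.   96.   95.   92.]
 [  93.   98.   90.   98.   88.    6.    4.    1.    5.    1.    4.   97.   93.   96.  101.]
 [  -1.   23.   22.   25.    1.    2.   -0.    5.   -2.    2.    2.   95.   97.  101.   93.]
 [   3.   25.   31.   23.    2.    7.   -2.    6.    6.   -6.    3.   87.   93.   97.   95.]
 [  -2.   20.   44.   64.    1.    0.   94.   97.   95.    1.    2.   -2.   94.   96.   91.]
 [ 100.   96.   94.   84.   90.    0.   95.   99.   95.    2.   -3.    1.   96.   94.   95.]
 [  99.   95.   97.   90.  114.  121.   96.   99.   94.   -1.    2.   -5.   95.   96.   97.]
 [  91.   92.  100.    4.  121.  179.  197.  210.  206.   -1.   -0.    7.  101.   98.   91.]
 [  96.   97.   91.   -2.    3.  204.  215.  217.  217.  220.  211.    6.   94.   93.   98.]
 [  95.   92.   98.   -1.  194.  213.  220.  222.   96.  224.  221.    0.   96.   97.   93.]
 [  93.   91.   93.   92.  205.  219.  223.  180.   93.   98.   99.  212.   97.   93.   88.]
 [  99.   94.   95.   99.  200.  218.   99.   91.   99.   98.   94.  213.   9
[... 4572 characters left out ...]
.]
 [ 327.  327.  331.  336.  337.  504.  507.  513.  513.  515.  513.  512.  510.  436.  435.  436.]
 [ 335.  337.  340.  339.  343.  345.  509.  511.  512.  514.  515.  514.  511.  443.  442.  450.]
 [ 340.  344.  347.  349.  431.  432.  505.  511.  514.  515.  515.  513.  512.  447.  449.  452.]
 [ 351.  432.  432.  437.  437.  438.  442. 1048.  514.  515.  515.  516.  452.  454.  456.  457.]
 [ 436.  438.  439.  440.  442.  444.  447.  450.  450.  506.  509.  508.  458.  459.  461.  464.]
 [ 443.  444.  446.  446.  449.  452.  454.  454.  456.  457.  510.  512.  466.  466.  467.  468.]
 [ 450.  451.  452.  455.  455.  456.  459.  462.  461.  466.  512.  511.  511.  472.  474.  476.]]
1.1
```

```bash
python3 -m inch '[{"jaw":0,"translation":[0.6,0.6,-0.7],"spin":-0.02},{"jaw":0,"translation":[1,1,-0.7],"spin":-0.04},{"jaw":0,"translation":[1,1,-0.7],"spin":-0.0659},{"jaw":0,"translation":[1,1,-0.7],"spin":-0.0659},{"jaw":0,"translation":[1,1,-0.7],"spin":-0.0659},{"jaw":0,"translation":[1,1,-0.7],"spin":-0.0659}]'
cat > w.py <<'E'
from plant import status
import numpy as np,sys
from scipy.spatial.transform import Rotation as Ro
o=status.get_obs();q=o["eef_rot"];M=Ro.from_quat([q[1],q[2],q[3],q[0]]).as_matrix()
a=np.radians(4.68);R=np.array([[np.cos(a),-np.sin(a)],[np.sin(a),np.cos(a)]]);cen=np.array([541.2,-58.5])
p=np.array(o["position"]);b=R.T@(p[:2]-cen)
print("t",round(o["time_s"],2),"box xy",b.round(1),"z",p[2].round(1),"F box",(R.T@o["wrist_force"][:2]).round(1),o["wrist_force"][2].round(1),"grip",round(o["grip_width"],1),"yawerr",round(np.degrees(np.arctan2(M[1,0],M[0,0]))-4.68,2))
if len(sys.argv)>1:
    t=np.array([float(x) for x in sys.argv[1:4]]);w=np.r_[R@t[:2]+cen,t[2]]
    print("shift",(M.T@(w-p)/100).round(3))
E
python3 w.py -118 -3 300
```

```text
time_s: 1.6
position: [241.8, 392.2, 302.8]
eef_rot: [-0.002, 0.999, 0.04, 0.0]
wrist_force: [-0.1, 0.4, -0.6]
grip_width: 12.4
t 1.6 box xy [-261.7  473.6] z 302.8 F box [-0.1  0.4] -0.6 grip 12.4 yawerr -0.09
shift [1.444 4.764 0.013]
```

```bash
python3 -m inch '[{"jaw":0,"translation":[0.1,0.35,0]},{"jaw":0,"translation":[0.2,0.7,0]},{"jaw":0,"translation":[0.3,1,0]},{"jaw":0,"translation":[0.3,1,0]}]' 2>&1 | head -5
python3 w.py -118 -3 300
```

```text
validation failed for argument at $[0]...
t 1.6 box xy [-261.7  473.6] z 302.8 F box [-0.1  0.4] -0.6 grip 12.4 yawerr -0.09
shift [1.444 4.764 0.013]
```

```bash
python3 -m inch '[{"jaw":0,"translation":[0.1,0.35,0],"spin":0},{"jaw":0,"translation":[0.2,0.7,0],"spin":0},{"jaw":0,"translation":[0.3,1,0],"spin":0},{"jaw":0,"translation":[0.3,1,0],"spin":0}]'
python3 -m inch '[{"jaw":0,"translation":[0.1,0.4,0],"spin":0},{"jaw":0,"translation":[0.2,0.8,0],"spin":0},{"jaw":0,"translation":[0.3,1,0],"spin":0},{"jaw":0,"translation":[0.3,1,0],"spin":0}]'
python3 -m inch '[{"jaw":0,"translation":[0.1,0.4,0],"spin":0},{"jaw":0,"translation":[0.2,0.8,0],"spin":0},{"jaw":0,"translation":[0.3,1,0],"spin":0},{"jaw":0,"translation":[0.3,1,0],"spin":0}]'
python3 -m inch '[{"jaw":0,"translation":[0.1,0.4,0],"spin":0},{"jaw":0,"translation":[0.2,0.8,0],"spin":0},{"jaw":0,"translation":[0.3,1,0],"spin":0},{"jaw":0,"translation":[0.3,1,0],"spin":0},{"jaw":0,"translation":[0.3,1,0],"spin":0}]'
python3 w.py -118 -3 300
```

```text
time_s: 1.93
position: [280.4, 292.0, 302.6]
eef_rot: [-0.001, 0.999, 0.039, 0.001]
wrist_force: [0.5, -0.5, -0.8]
grip_width: -0.3
time_s: 2.27
position: [318.9, 192.5, 302.1]
eef_rot: [-0.001, 0.999, 0.038, 0.001]
wrist_force: [0.4, -0.1, -0.2]
grip_width: -0.1
time_s: 2.6
position: [357.4, 93.2, 301.3]
eef_rot: [-0.0, 0.999, 0.036, 0.0]
wrist_force: [-0.0, 0.8, -0.6]
grip_width: -0.0
time_s: 3.02
position: [395.0, -4.2, 300.2]
eef_rot: [-0.0, 0.999, 0.035, -0.001]
wrist_force: [-0.8, -0.1, 0.3]
grip_width: 0.3
t 3.02 box xy [-141.3   66.1] z 300.2 F box [-0.8  0. ] 0.3 grip 0.3 yawerr -0.71
shift [0.242 0.688 0.001]
```

```bash
python3 -m inch '[{"jaw":0,"translation":[0.12,0.35,0],"spin":-0.002},{"jaw":0,"translation":[0.22,0.69,0],"spin":-0.002},{"jaw":0,"translation":[0.22,0.69,0],"spin":-0.002},{"jaw":0,"translation":[0.22,0.69,0],"spin":-0.002}]'
python3 w.py -118 -3 190
python3 - <<'E'
from plant import cams
import cv2
for n in ("wrist","scene"):
    im,d=cams.snapshot(n); cv2.imwrite(f"pics/{n}1.png",im if n=="wrist" else cv2.resize(im[100:300,130:400],None,fx=2.9,fy=2.9))
E
```

```text
time_s: 3.35
position: [422.1, -71.1, 299.2]
eef_rot: [-0.0, 0.999, 0.04, -0.002]
wrist_force: [-0.1, 0.7, -0.4]
grip_width: -0.1
t 3.35 box xy [-119.7   -2.9] z 299.2 F box [-0.   0.7] -0.4 grip -0.1 yawerr -0.09
shift [0.022 0.002 1.092]
```

View pics/wrist1.png

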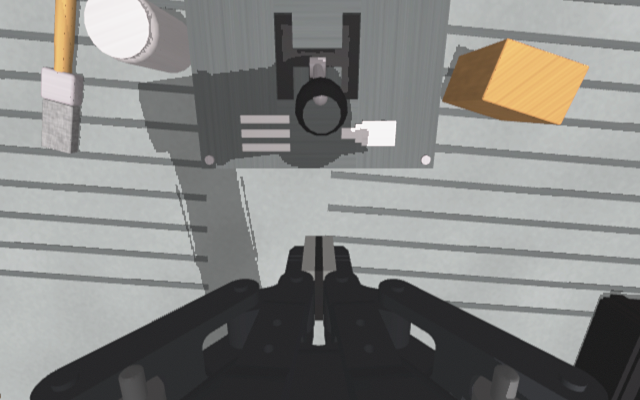

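View pics/scene1.png

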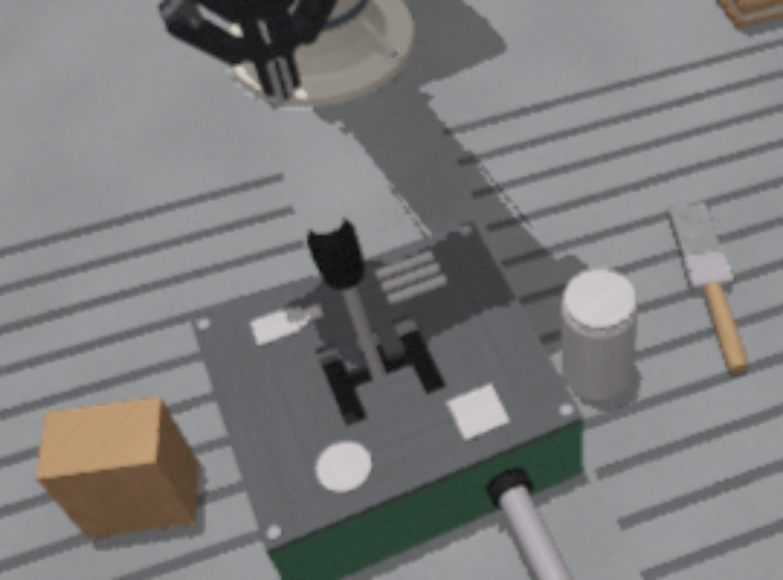

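The wrist view shows the knob at (320,105), in line with the shut fingers (col 320). The bottle tag is at (378,133), the near-right corner. I'll descend on the near side of the knob.

```bash
python3 -m inch '[{"jaw":0,"translation":[0.01,0,0.3],"spin":0},{"jaw":0,"translation":[0.01,0,0.6],"spin":0},{"jaw":0,"translation":[0.01,0,0.9],"spin":0},{"jaw":0,"translation":[0.01,0,1],"spin":0},{"jaw":0,"translation":[0.01,0,1],"spin":0},{"jaw":0,"translation":[0.01,0,1],"spin":0}]'
python3 w.py -30 -3 195
python3 - <<'E'
from plant import cams
import cv2
im,d=cams.snapshot("wrist"); cv2.imwrite(f"pics/w2.png",im)
E
```

```text
time_s: 3.95
position: [422.5, -69.0, 200.2]
eef_rot: [-0.0, 0.999, 0.042, -0.001]
wrist_force: [0.8, -0.1, -0.5]
grip_width: -0.1
t 3.95 box xy [-119.2   -0.8] z 200.2 F box [ 0.8 -0.2] -0.5 grip -0.1 yawerr 0.19
shift [0.892 0.025 0.05 ]
```

View pics/w2.png

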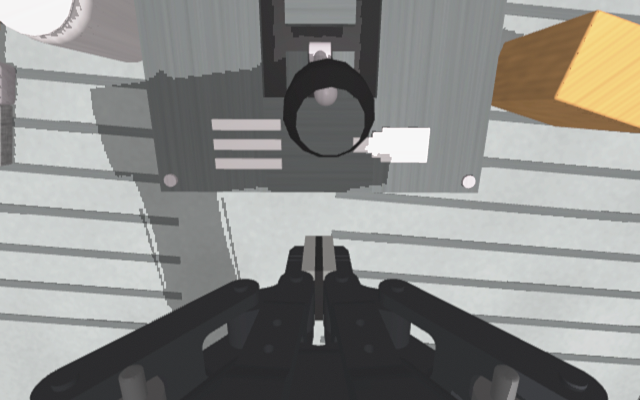

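The knob is about 4 mm right of the fingers (col 329 against 319). I'll shift right and close in, watching the force.

```bash
python3 -m inch '[{"jaw":0,"translation":[0.1,0.04,0.06],"spin":0},{"jaw":0,"translation":[0.18,0.04,0.08],"spin":0},{"jaw":0,"translation":[0.25,0.04,0.08],"spin":0},{"jaw":0,"translation":[0.31,0.04,0.08],"spin":0},{"jaw":0,"translation":[0.37,0.04,0.08],"spin":0},{"jaw":0,"translation":[0.42,0.04,0.08],"spin":0}]'
python3 w.py -30 -4 192
python3 -m inch '[{"jaw":0,"translation":[0.06,0,0],"spin":0},{"jaw":0,"translation":[0.12,0,0],"spin":0},{"jaw":0,"translation":[0.18,0,0],"spin":0},{"jaw":0,"translation":[0.23,0,0],"spin":0}]'
python3 w.py -30 -4 192
```

```text
time_s: 4.5
position: [465.5, -69.8, 193.0]
eef_rot: [-0.0, 0.999, 0.042, -0.001]
wrist_force: [-2.9, -0.4, 2.4]
grip_width: 0.2
t 4.5 box xy [-76.3  -5. ] z 193.0 F box [-2.9 -0.2] 2.4 grip 0.2 yawerr 0.16
shift [ 0.463 -0.009  0.009]
time_s: 4.83
position: [489.1, -67.8, 193.0]
eef_rot: [-0.0, 0.999, 0.042, -0.001]
wrist_force: [-3.0, 0.2, 2.3]
grip_width: -0.1
t 4.83 box xy [-52.7  -5. ] z 193.0 F box [-2.9  0.4] 2.3 grip -0.1 yawerr 0.15
shift [ 0.227 -0.01   0.009]
```

```bash
python3 -m inch '[{"jaw":0,"translation":[0.05,0,0],"spin":0},{"jaw":0,"translation":[0.1,0,0],"spin":0},{"jaw":0,"translation":[0.15,0,0],"spin":0},{"jaw":0,"translation":[0.19,0,0],"spin":0},{"jaw":0,"translation":[0.19,0,0],"spin":0}]'
python3 w.py -30 -4 192
python3 - <<'E'
from plant import cams
import cv2
im,d=cams.snapshot("wrist"); cv2.imwrite(f"pics/w3.png",im)
im,d=cams.snapshot("scene"); cv2.imwrite("pics/s3.png",cv2.resize(im[140:280,180:360],None,fx=4,fy=4,interpolation=2))
E
```

```text
time_s: 5.25
position: [509.0, -66.1, 192.7]
eef_rot: [-0.0, 0.999, 0.042, -0.001]
wrist_force: [0.3, -0.4, 0.1]
grip_width: 0.1
t 5.25 box xy [-32.7  -4.9] z 192.7 F box [ 0.2 -0.4] 0.1 grip 0.1 yawerr 0.16
shift [ 0.028 -0.009  0.007]
```

View pics/w3.png

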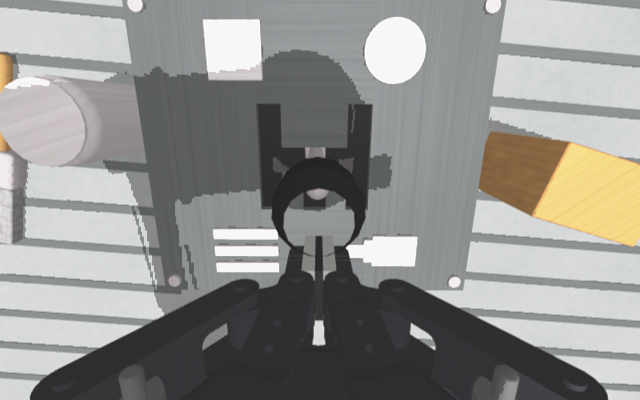

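View pics/s3.png

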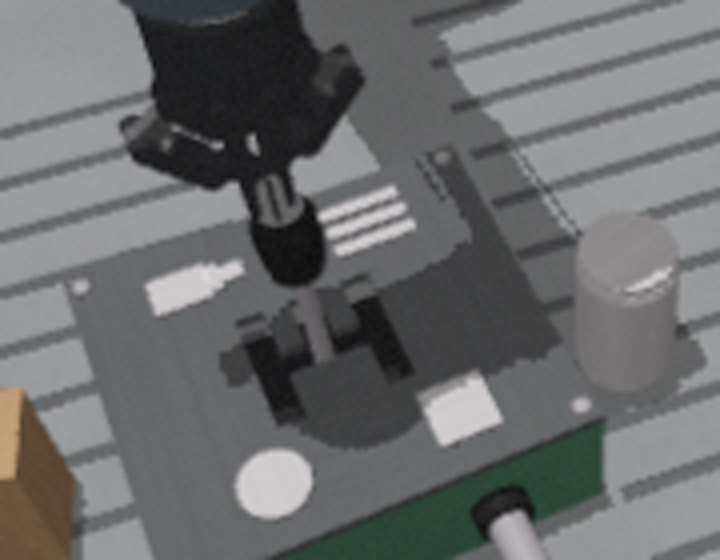

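```bash
python3 -m inch '[{"jaw":0,"translation":[0.03,0,0],"spin":0},{"jaw":0,"translation":[0.05,0,0],"spin":0}]'
python3 w.py -30 -4 192
python3 -m inch '[{"jaw":0,"translation":[0.03,0,0],"spin":0},{"jaw":0,"translation":[0.05,0,0],"spin":0}]'
python3 w.py -30 -4 192
```

```text
time_s: 5.52
position: [513.4, -65.7, 192.9]
eef_rot: [-0.0, 0.999, 0.042, -0.001]
wrist_force: [-3.0, -0.9, 1.9]
grip_width: -0.3
t 5.52 box xy [-28.3  -4.9] z 192.9 F box [-3.1 -0.6] 1.9 grip -0.3 yawerr 0.16
shift [-0.017 -0.009  0.009]
time_s: 5.68
position: [518.5, -65.3, 193.0]
eef_rot: [-0.0, 0.999, 0.042, -0.001]
wrist_force: [-3.4, 0.7, 2.7]
grip_width: -0.1
t 5.68 box xy [-23.2  -4.9] z 193.0 F box [-3.3  1. ] 2.7 grip -0.1 yawerr 0.16
shift [-0.068 -0.009  0.01 ]
```

```bash
python3 -m inch '[{"jaw":0,"translation":[0.02,0,0],"spin":0},{"jaw":0,"translation":[0.03,0,0],"spin":0}]'
python3 w.py
python3 -m inch '[{"jaw":0,"translation":[0.02,0,0],"spin":0},{"jaw":0,"translation":[0.03,0,0],"spin":0}]'
python3 w.py
python3 - <<'E'
from plant import cams
import cv2
im,d=cams.snapshot("wrist"); cv2.imwrite(f"pics/w4.png",im)
im,d=cams.snapshot("top"); cv2.imwrite("pics/t4.png",cv2.resize(im[160:270,300:440],None,fx=5,fy=5,interpolation=2))
E
```

```text
time_s: 5.85
position: [519.6, -65.4, 193.0]
eef_rot: [0.0, 0.999, 0.042, -0.003]
wrist_force: [-12.0, 0.5, 7.8]
grip_width: -0.5
t 5.85 box xy [-22.1  -5.1] z 193.0 F box [-11.9   1.5] 7.8 grip -0.5 yawerr 0.16
time_s: 6.02
position: [519.8, -65.5, 193.0]
eef_rot: [0.0, 0.999, 0.042, -0.006]
wrist_force: [-14.2, 0.5, 9.6]
grip_width: 0.4
t 6.02 box xy [-21.9  -5.2] z 193.0 F box [-14.1   1.6] 9.6 grip 0.4 yawerr 0.15
```

View pics/w4.png

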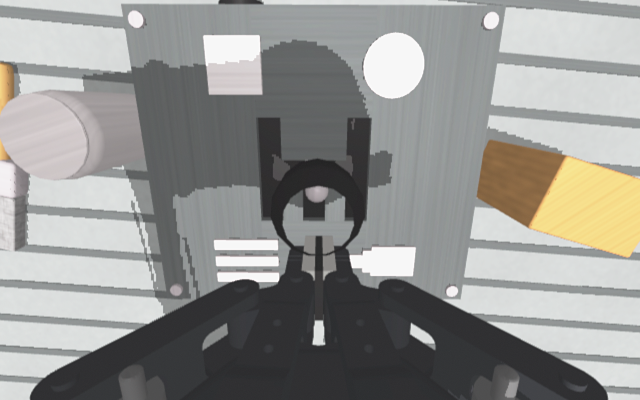

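View pics/t4.png

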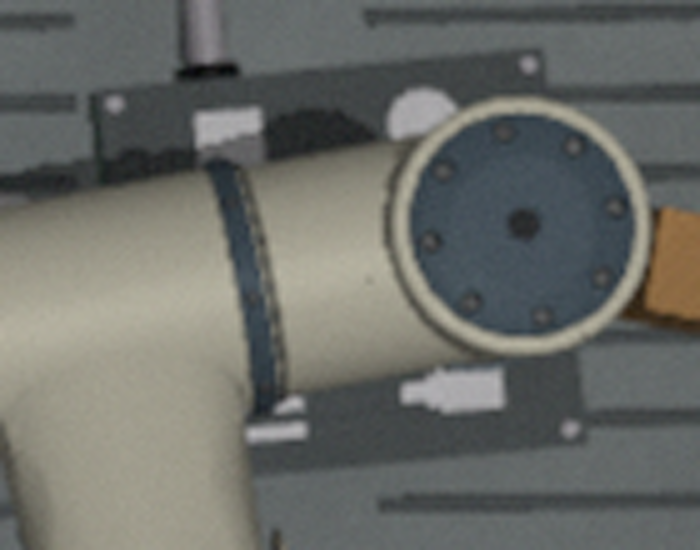

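The force jumped from 3 to 14 N, so the lever is at the solid plate and in the cross slot. Next I'll back off and go round to its left side.

```bash
python3 -m inch '[{"jaw":0,"translation":[-0.15,0,0],"spin":0},{"jaw":0,"translation":[-0.3,0,0],"spin":0},{"jaw":0,"translation":[-0.32,0,0],"spin":0},{"jaw":0,"translation":[-0.32,-0.25,0],"spin":0},{"jaw":0,"translation":[-0.32,-0.6,0],"spin":0},{"jaw":0,"translation":[-0.32,-0.6,0],"spin":0},{"jaw":0,"translation":[-0.32,-0.6,0],"spin":0}]'
python3 w.py 2 55 193
python3 - <<'E'
from plant import cams
import cv2
im,d=cams.snapshot("wrist"); cv2.imwrite(f"pics/w5.png",im)
im,d=cams.snapshot("scene"); cv2.imwrite("pics/s5.png",cv2.resize(im[140:280,180:360],None,fx=4,fy=4,interpolation=2))
E
```

```text
time_s: 6.7
position: [483.6, -7.0, 193.5]
eef_rot: [0.0, 0.999, 0.044, -0.006]
wrist_force: [-0.0, -0.1, -0.3]
grip_width: -0.2
t 6.7 box xy [-53.2  56.1] z 193.5 F box [-0.  -0.1] -0.3 grip -0.2 yawerr 0.31
shift [ 0.552  0.014 -0.001]
```

View pics/w5.png

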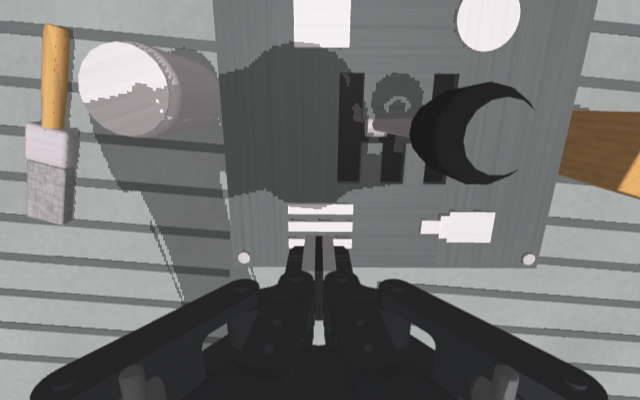

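View pics/s5.png

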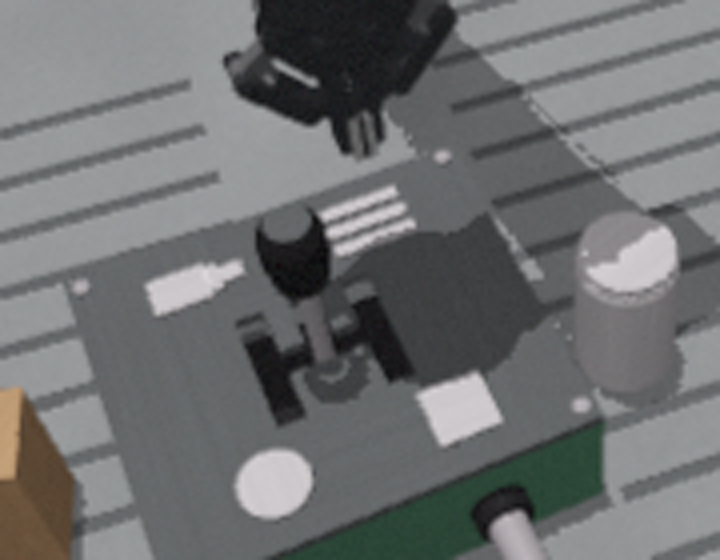

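```bash
python3 -m inch '[{"jaw":0,"translation":[0.25,0,0.04],"spin":0.001},{"jaw":0,"translation":[0.5,0,0.04],"spin":0.001},{"jaw":0,"translation":[0.55,0,0.04],"spin":0.001},{"jaw":0,"translation":[0.55,0.1,0.04],"spin":0.001},{"jaw":0,"translation":[0.55,0.2,0.04],"spin":0.001},{"jaw":0,"translation":[0.55,0.25,0.04],"spin":0.001},{"jaw":0,"translation":[0.55,0.3,0.04],"spin":0.001},{"jaw":0,"translation":[0.55,0.35,0.04],"spin":0.001}]'
python3 w.py 2 0 189
python3 - <<'E'
from plant import cams
import cv2
im,d=cams.snapshot("wrist"); cv2.imwrite(f"pics/w6.png",im)
E
```

```text
time_s: 7.47
position: [540.8, -38.9, 189.2]
eef_rot: [-0.0, 0.999, 0.039, -0.006]
wrist_force: [-0.3, 2.2, 2.1]
grip_width: -0.2
t 7.47 box xy [ 1.2 19.5] z 189.2 F box [-0.1  2.2] 2.1 grip -0.2 yawerr -0.22
shift [0.009 0.195 0.001]
```

View pics/w6.png

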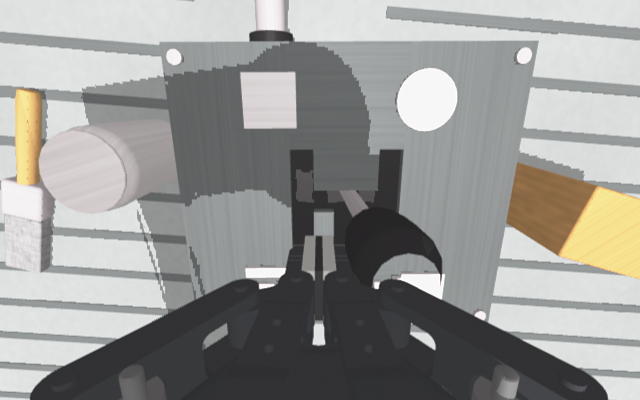

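```bash
python3 -m inch '[{"jaw":0,"translation":[0,0.06,0],"spin":0},{"jaw":0,"translation":[0,0.12,0],"spin":0},{"jaw":0,"translation":[0,0.18,0.01],"spin":0},{"jaw":0,"translation":[0,0.24,0.01],"spin":0},{"jaw":0,"translation":[0,0.3,0.01],"spin":0},{"jaw":0,"translation":[0,0.35,0.02],"spin":0},{"jaw":0,"translation":[0,0.4,0.02],"spin":0}]'
python3 w.py 2 -40 186
python3 - <<'E'
from plant import cams
import cv2
im,d=cams.snapshot("wrist"); cv2.imwrite(f"pics/w7.png",im)
E
```

```text
time_s: 8.1
position: [543.8, -80.2, 186.8]
eef_rot: [0.0, 0.999, 0.039, -0.006]
wrist_force: [0.6, 2.0, -0.4]
grip_width: -0.1
t 8.1 box xy [  0.8 -21.8] z 186.8 F box [0.7 1.9] -0.4 grip -0.1 yawerr -0.24
shift [0.013 0.182 0.008]
```

View pics/w7.png

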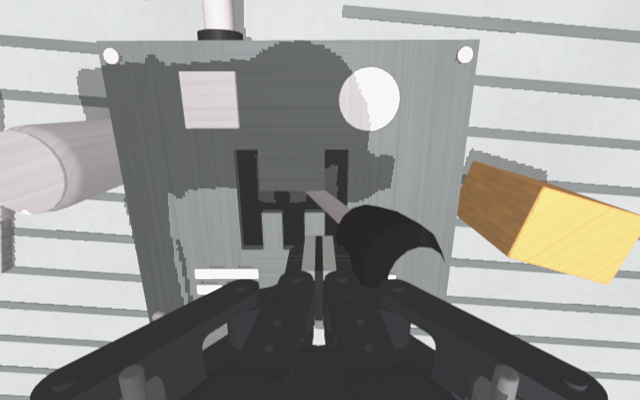

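```bash
python3 -m inch '[{"jaw":0,"translation":[0,0.05,0],"spin":0},{"jaw":0,"translation":[0,0.1,0],"spin":0},{"jaw":0,"translation":[0,0.14,0.01],"spin":0}]'
python3 w.py
python3 -m inch '[{"jaw":0,"translation":[0,0.03,0],"spin":0},{"jaw":0,"translation":[0,0.05,0],"spin":0}]'
python3 w.py
```

```text
time_s: 8.4
position: [544.9, -95.6, 186.0]
eef_rot: [0.001, 0.999, 0.039, -0.006]
wrist_force: [-0.5, 1.4, -1.1]
grip_width: 0.4
t 8.4 box xy [  0.7 -37.3] z 186.0 F box [-0.4  1.4] -1.1 grip 0.4 yawerr -0.26
time_s: 8.57
position: [545.3, -101.2, 185.9]
eef_rot: [0.001, 0.999, 0.038, -0.006]
wrist_force: [-0.0, 0.9, -0.5]
grip_width: 0.1
t 8.57 box xy [  0.6 -42.9] z 185.9 F box [0.  0.9] -0.5 grip 0.1 yawerr -0.28
```

```bash
python3 -m inch '[{"jaw":0,"translation":[0,0.03,0],"spin":0},{"jaw":0,"translation":[0,0.05,0],"spin":0}]'
python3 w.py
python3 - <<'E'
from plant import cams
import cv2
im,d=cams.snapshot("wrist"); cv2.imwrite(f"pics/w8.png",im)
im,d=cams.snapshot("scene"); cv2.imwrite("pics/s8.png",cv2.resize(im[140:280,180:360],None,fx=4,fy=4,interpolation=2))
E
```

```text
time_s: 8.73
position: [545.7, -106.7, 186.0]
eef_rot: [0.001, 0.999, 0.038, -0.006]
wrist_force: [-1.0, 0.7, 0.1]
grip_width: 0.1
t 8.73 box xy [  0.5 -48.4] z 186.0 F box [-1.   0.8] 0.1 grip 0.1 yawerr -0.29
```

View pics/w8.png

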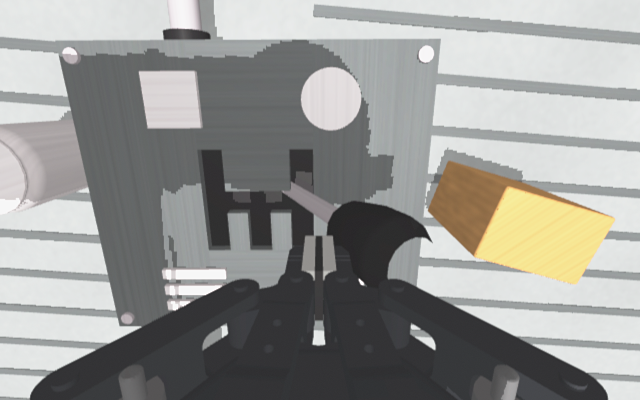

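View pics/s8.png

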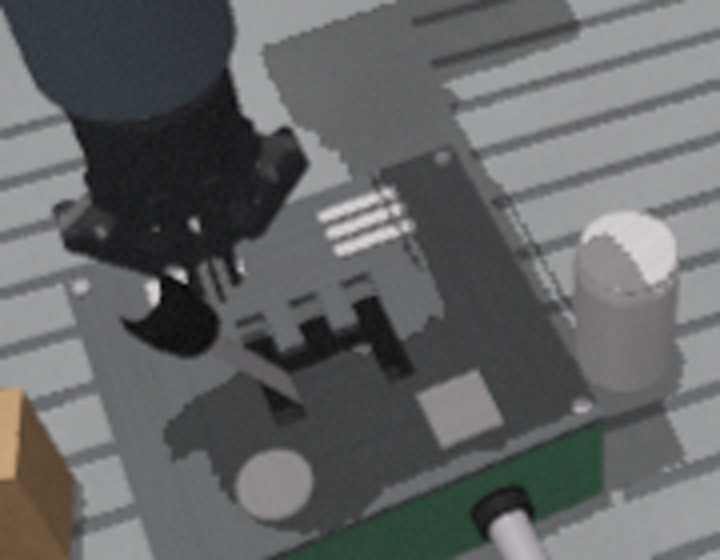

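```bash
cat > ov.py <<'E'
from plant import cams
from h import *
import sys
a=np.radians(4.68);R=np.array([[np.cos(a),-np.sin(a)],[np.sin(a),np.cos(a)]])
def lever(fx,sy,s,cen=(541.2,-58.5)):
    v=np.array([np.sin(fx)*np.cos(sy),np.sin(sy),np.cos(fx)*np.cos(sy)])*s
    return np.r_[R@v[:2]+cen,14+v[2]]
def run(out,tests,n="scene",crop=(140,280,180,360),sc=4):
    im,d=cams.snapshot(n);c=cams.get_calibration(n)
    r0,r1,c0,c1=crop
    big=cv2.resize(im[r0:r1,c0:c1],None,fx=sc,fy=sc,interpolation=2)
    for (f,s_),col in tests:
        pts=[(proj(lever(f,s_,s),c)[0]-[c0,r0]+.5)*sc for s in (40,92,158,190,216)]
        for p,q in zip(pts,pts[1:]): cv2.line(big,tuple(map(int,p)),tuple(map(int,q)),col,1)
        for p in pts: cv2.circle(big,tuple(map(int,p)),3,col,-1)
    cv2.imwrite(out,big)
E
python3 - <<'E'
from ov import *
run("pics/s9.png",[((0,-.40),(0,0,255)),((0.1,-.40),(0,255,255)),((-.1,-.4),(0,255,0))])
E
```

```text
(no output)
```

View pics/s9.png

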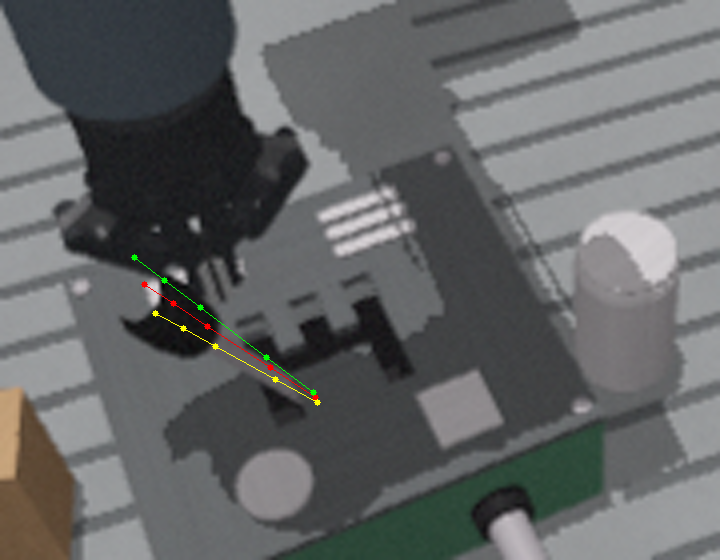

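```bash
cat >> ov.py <<'E'
def grid(out,tests,n,crop,sc):
    c=cams.get_calibration(n);im,d=cams.snapshot(n)
    r0,r1,c0,c1=crop
    big=cv2.resize(im[r0:r1,c0:c1],None,fx=sc,fy=sc,interpolation=2)
    f=lambda P:tuple(int(v) for v in (proj(P,c)[0]-[c0,r0]+.5)*sc)
    for x0,x1,y0,y1 in ((-41,41,25,43),(-41,41,-43,-25),(-41,9,-9,9),(-9,9,-43,43),(-115,115,-130,130)):
        pp=[f(np.r_[R@q+np.array([541.2,-58.5]),96]) for q in ((x0,y0),(x0,y1),(x1,y1),(x1,y0))]
        cv2.polylines(big,[np.array(pp)],True,(255,0,0),1)
    for (a_,s_),col in tests:
        pts=[f(lever(a_,s_,s)) for s in (40,92,158,190,216)]
        for p,q in zip(pts,pts[1:]): cv2.line(big,p,q,col,1)
        for p in pts: cv2.circle(big,p,2,col,-1)
    cv2.imwrite(out,big)
E
python3 - <<'E'
from ov import *
T=[((0.03,-.40),(0,0,255)),((0.1,-.40),(0,255,255))]
grid("pics/s10.png",T,"scene",(180,270,190,320),6)
grid("pics/w10.png",T,"wrist",(30,330,30,460),1.8)
E
```

```text
(no output)
```

View pics/s10.png

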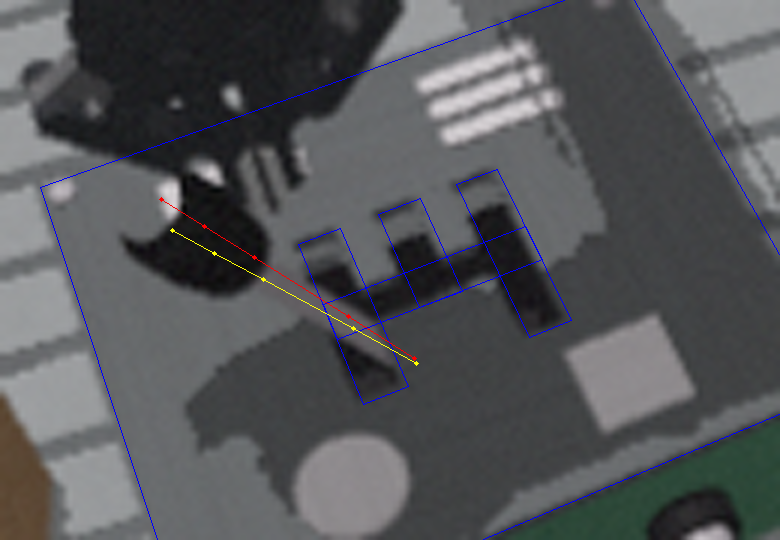

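View pics/w10.png

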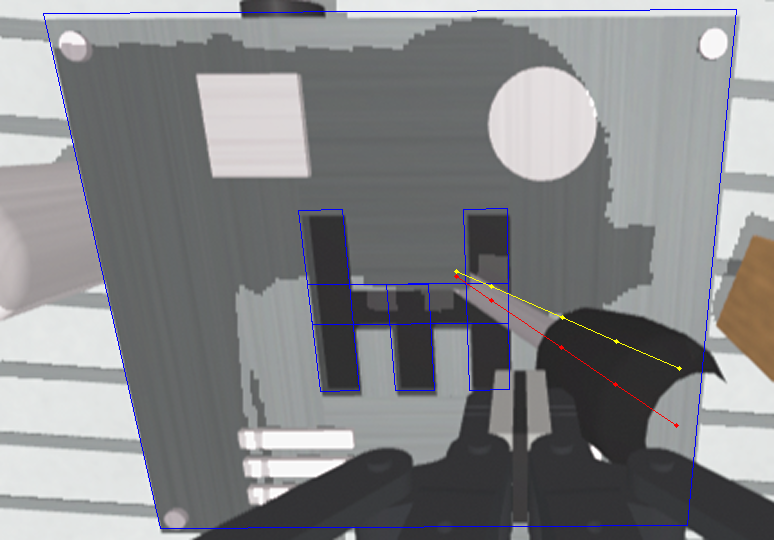

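```bash
python3 -m inch '[{"jaw":0,"translation":[0,0.03,0],"spin":0},{"jaw":0,"translation":[0,0.05,0],"spin":0}]'
python3 w.py
python3 -m inch '[{"jaw":0,"translation":[0,0.02,0],"spin":0},{"jaw":0,"translation":[0,0.04,0],"spin":0}]'
python3 w.py
python3 - <<'E'
from ov import *
T=[((0.03,-.40),(0,0,255)),((0.03,-.35),(0,255,255))]
grid("pics/w11.png",T,"wrist",(30,330,30,460),1.8)
E
```

```text
time_s: 9.15
position: [546.0, -109.9, 185.7]
eef_rot: [-0.0, 0.999, 0.039, -0.006]
wrist_force: [-1.1, 8.8, 1.3]
grip_width: 0.2
t 9.15 box xy [  0.6 -51.6] z 185.7 F box [-0.4  8.9] 1.3 grip 0.2 yawerr -0.25
time_s: 9.32
position: [546.2, -111.0, 185.3]
eef_rot: [-0.003, 0.999, 0.039, -0.006]
wrist_force: [-2.0, 16.2, 3.5]
grip_width: 0.0
t 9.32 box xy [  0.7 -52.8] z 185.3 F box [-0.6 16.3] 3.5 grip 0.0 yawerr -0.2
```

View pics/w11.png

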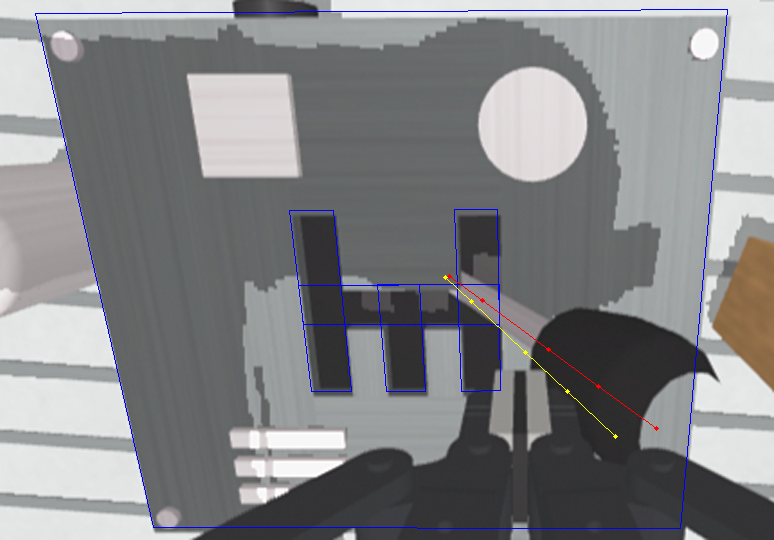

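The 16 N reaction shows the lever at the right end of the cross slot. Next I'll go round to its far side.

```bash
python3 -m inch '[{"jaw":0,"translation":[0,-0.15,0],"spin":0},{"jaw":0,"translation":[0,-0.3,0],"spin":0},{"jaw":0,"translation":[0.1,-0.3,0],"spin":0},{"jaw":0,"translation":[0.4,-0.3,0],"spin":0},{"jaw":0,"translation":[0.58,-0.3,0],"spin":0},{"jaw":0,"translation":[0.58,-0.3,0],"spin":0},{"jaw":0,"translation":[0.58,-0.3,0],"spin":0}]'
python3 w.py 58 -76 182
python3 - <<'E'
from ov import *
T=[((0.03,-.40),(0,0,255)),((0.1,-.40),(0,255,255))]
grid("pics/w12.png",T,"wrist",(0,400,0,640),1.2)
grid("pics/s12.png",T,"scene",(160,270,170,320),5)
E
```

```text
time_s: 9.95
position: [602.1, -76.8, 184.1]
eef_rot: [-0.003, 0.999, 0.039, -0.007]
wrist_force: [-0.8, -0.1, -0.4]
grip_width: 0.3
t 9.95 box xy [ 59.2 -23.2] z 184.1 F box [-0.8 -0. ] -0.4 grip 0.3 yawerr -0.2
shift [-0.009  0.528  0.018]
```

View pics/w12.png

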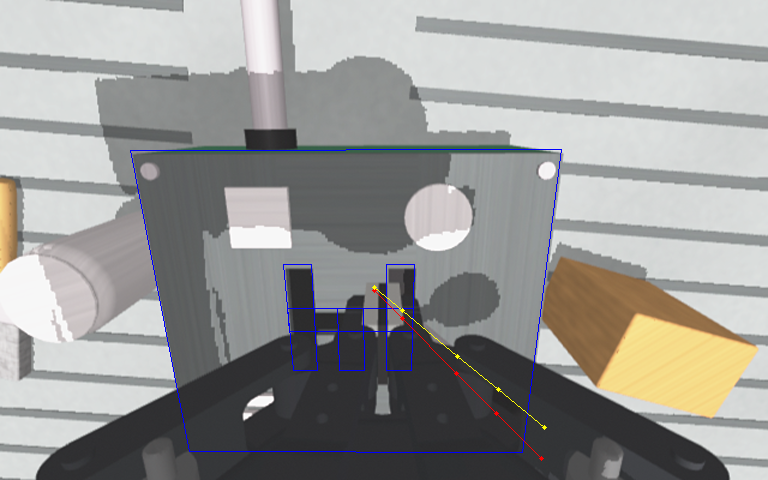

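View pics/s12.png

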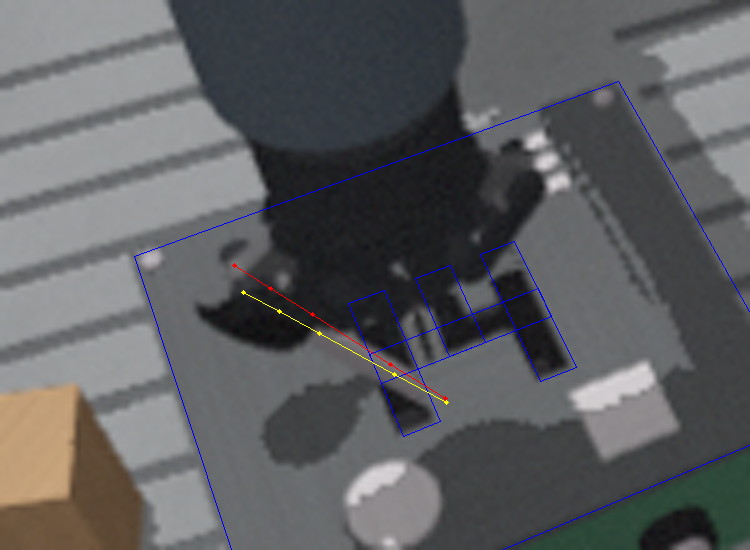

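```bash
python3 -m inch '[{"jaw":0,"translation":[0,0.25,0.03],"spin":0},{"jaw":0,"translation":[0,0.5,0.06],"spin":0},{"jaw":0,"translation":[0,0.53,0.06],"spin":0},{"jaw":0,"translation":[-0.06,0.53,0.06],"spin":0},{"jaw":0,"translation":[-0.12,0.53,0.06],"spin":0},{"jaw":0,"translation":[-0.18,0.53,0.06],"spin":0}]'
python3 w.py -40 -78 176
python3 - <<'E'
from ov import *
T=[((0.03,-.40),(0,0,255))]
grid("pics/s13.png",T,"scene",(160,270,170,320),5)
E
```

```text
time_s: 10.55
position: [586.5, -130.6, 179.2]
eef_rot: [-0.003, 0.999, 0.039, -0.006]
wrist_force: [0.6, -1.0, -0.3]
grip_width: 0.1
t 10.55 box xy [ 39.3 -75.5] z 179.2 F box [ 0.6 -1. ] -0.3 grip 0.1 yawerr -0.19
shift [-0.792  0.027  0.041]
```

View pics/s13.png

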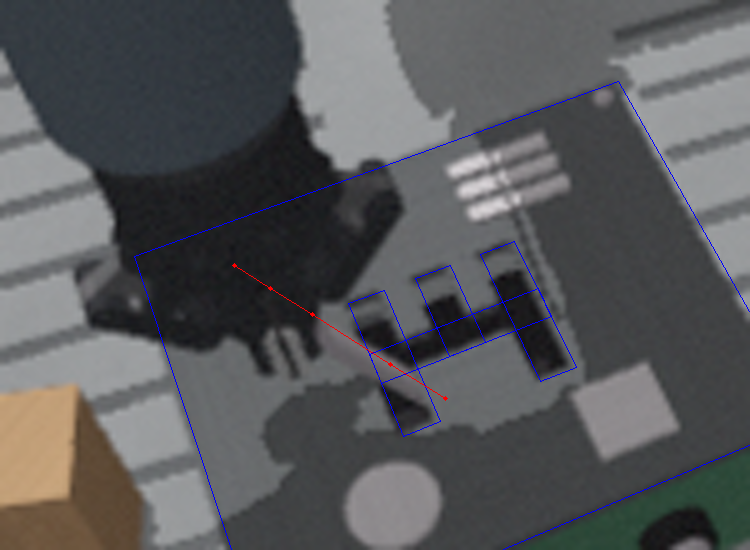

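```bash
python3 -m inch '[{"jaw":0,"translation":[-0.06,0.01,0],"spin":0},{"jaw":0,"translation":[-0.12,0.01,0.01],"spin":0},{"jaw":0,"translation":[-0.18,0.01,0.01],"spin":0},{"jaw":0,"translation":[-0.24,0.01,0.02],"spin":0},{"jaw":0,"translation":[-0.3,0.01,0.02],"spin":0},{"jaw":0,"translation":[-0.36,0.01,0.02],"spin":0},{"jaw":0,"translation":[-0.42,0.01,0.03],"spin":0},{"jaw":0,"translation":[-0.47,0.01,0.03],"spin":0}]'
python3 w.py -40 -77 174
python3 - <<'E'
from ov import *
T=[((-.15,-.40),(0,0,255))]
grid("pics/s14.png",T,"scene",(160,270,170,320),5)
grid("pics/w14.png",T,"wrist",(0,400,0,640),1.2)
E
```

```text
time_s: 11.27
position: [540.9, -134.5, 178.9]
eef_rot: [-0.003, 0.999, 0.04, -0.002]
wrist_force: [6.5, 3.4, 2.4]
grip_width: -0.1
t 11.27 box xy [ -6.5 -75.7] z 178.9 F box [6.8 2.9] 2.4 grip -0.1 yawerr -0.12
shift [-0.335  0.014  0.05 ]
```

View pics/s14.png

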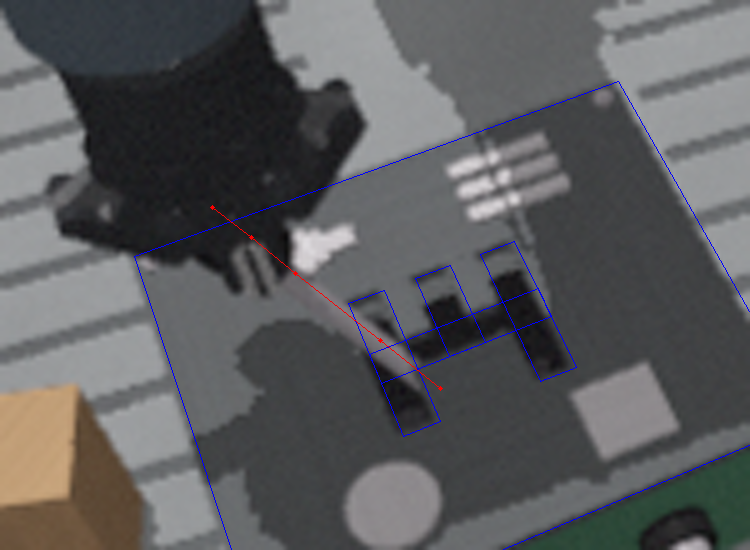

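The lever is entering the near-right leg, level with the red -0.15 overlay. I'll keep going.

```bash
python3 -m inch '[{"jaw":0,"translation":[-0.06,0.01,0.01],"spin":0},{"jaw":0,"translation":[-0.12,0.01,0.03],"spin":0},{"jaw":0,"translation":[-0.18,0.01,0.04],"spin":0},{"jaw":0,"translation":[-0.23,0.01,0.05],"spin":0}]'
python3 w.py -40 -77 174
python3 -m inch '[{"jaw":0,"translation":[-0.04,0,0],"spin":0},{"jaw":0,"translation":[-0.08,0,0.01],"spin":0}]'
python3 w.py -40 -77 174
```

```text
time_s: 11.7
position: [518.8, -136.0, 174.7]
eef_rot: [-0.004, 0.999, 0.04, -0.001]
wrist_force: [9.6, 7.7, 4.1]
grip_width: -0.0
t 11.7 box xy [-28.6 -75.4] z 174.7 F box [10.2  6.9] 4.1 grip -0.0 yawerr -0.1
shift [-0.114  0.017  0.007]
time_s: 11.87
position: [512.4, -135.4, 174.3]
eef_rot: [-0.005, 0.999, 0.04, 0.002]
wrist_force: [6.2, 4.4, 1.6]
grip_width: 0.2
t 11.87 box xy [-34.9 -74.3] z 174.3 F box [6.6 3.8] 1.6 grip 0.2 yawerr -0.06
shift [-0.051  0.027  0.002]
```

Run:
```python
from ov import *
T=[((-.41,-.38),(0,0,255)),((-.3,-.38),(0,255,255))]
grid("pics/s15.png",T,"scene",(160,270,170,320),5)
```

```text
(no output)
```

View pics/s15.png

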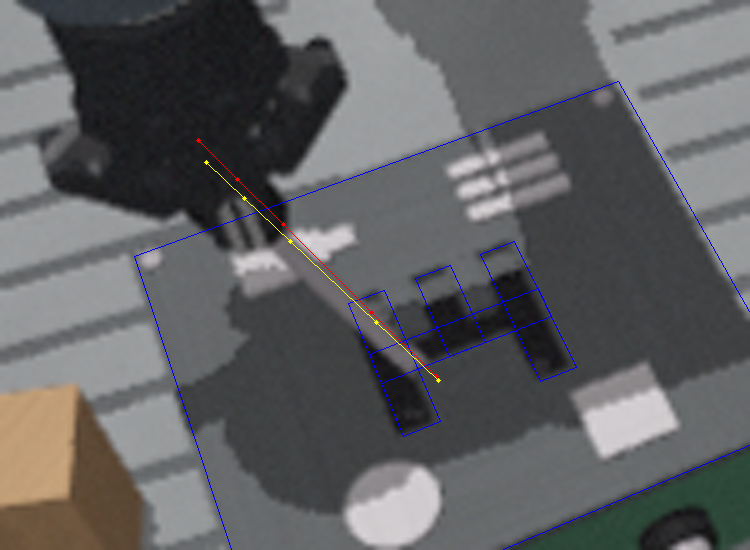

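```bash
python3 -m inch '[{"jaw":0,"translation":[-0.04,0,0],"spin":0},{"jaw":0,"translation":[-0.07,0,0.01],"spin":0}]'
python3 w.py
python3 -m inch '[{"jaw":0,"translation":[-0.03,0,0],"spin":0},{"jaw":0,"translation":[-0.05,0,0],"spin":0}]'
python3 w.py
```

```text
time_s: 12.08
position: [506.3, -135.5, 173.4]
eef_rot: [-0.005, 0.999, 0.04, 0.003]
wrist_force: [11.8, 2.9, -0.4]
grip_width: 0.1
t 12.08 box xy [-41.1 -73.8] z 173.4 F box [12.   1.9] -0.4 grip 0.1 yawerr -0.05
time_s: 12.25
position: [505.4, -135.1, 173.9]
eef_rot: [-0.006, 0.999, 0.041, 0.008]
wrist_force: [18.8, 1.9, -8.5]
grip_width: -0.0
t 12.25 box xy [-41.9 -73.5] z 173.9 F box [18.9  0.4] -8.5 grip -0.0 yawerr -0.01
```

```bash
python3 -m inch '[{"jaw":0,"translation":[0.15,0,0],"spin":0},{"jaw":0,"translation":[0.4,0,0],"spin":0},{"jaw":0,"translation":[0.6,0,-0.2],"spin":0},{"jaw":0,"translation":[0.8,0,-0.5],"spin":0},{"jaw":0,"translation":[0.9,-0.3,-0.9],"spin":0},{"jaw":0,"translation":[1,-0.6,-1],"spin":0},{"jaw":0,"translation":[1,-1,-1],"spin":0},{"jaw":0,"translation":[1,-1,-1],"spin":0}]'
python3 -m inch '[{"jaw":0,"translation":[0,-0.4,-0.2],"spin":0},{"jaw":0,"translation":[0,-0.8,-0.2],"spin":0},{"jaw":0,"translation":[0,-1,-0.2],"spin":0},{"jaw":0,"translation":[0,-1,-0.2],"spin":0}]'
python3 -m inch '[{"jaw":0,"translation":[0,-0.4,0],"spin":0},{"jaw":0,"translation":[0,-0.8,0],"spin":0},{"jaw":0,"translation":[0,-1,0],"spin":0},{"jaw":0,"translation":[0,-1,0],"spin":0}]'
python3 w.py
python3 - <<'E'
from ov import *
T=[((-.41,-.38),(0,0,255)),((-.3,-.38),(0,255,255))]
grid("pics/s16.png",T,"scene",(160,270,170,320),5)
grid("pics/t16.png",T,"top",(150,270,310,470),5)
grid("pics/w16.png",[],"wrist",(0,400,0,640),1.2)
E
```

```text
time_s: 12.92
position: [595.0, -23.3, 276.9]
eef_rot: [-0.006, 0.999, 0.043, 0.008]
wrist_force: [1.5, -1.0, -0.6]
grip_width: -0.1
time_s: 13.25
position: [584.7, 80.0, 297.2]
eef_rot: [-0.006, 0.999, 0.045, 0.007]
wrist_force: [-0.5, -0.1, -0.3]
grip_width: 0.0
time_s: 13.58
position: [574.0, 182.7, 296.6]
eef_rot: [-0.006, 0.999, 0.047, 0.004]
wrist_force: [-0.1, 0.1, -0.5]
grip_width: 0.1
t 13.58 box xy [ 52.4 237.8] z 296.6 F box [-0.1  0.1] -0.5 grip 0.1 yawerr 0.72
```

View pics/s16.png

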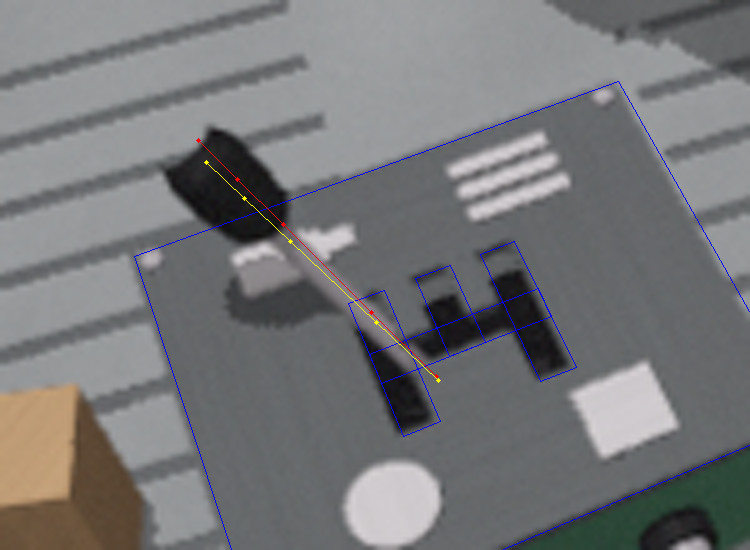

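View pics/t16.png

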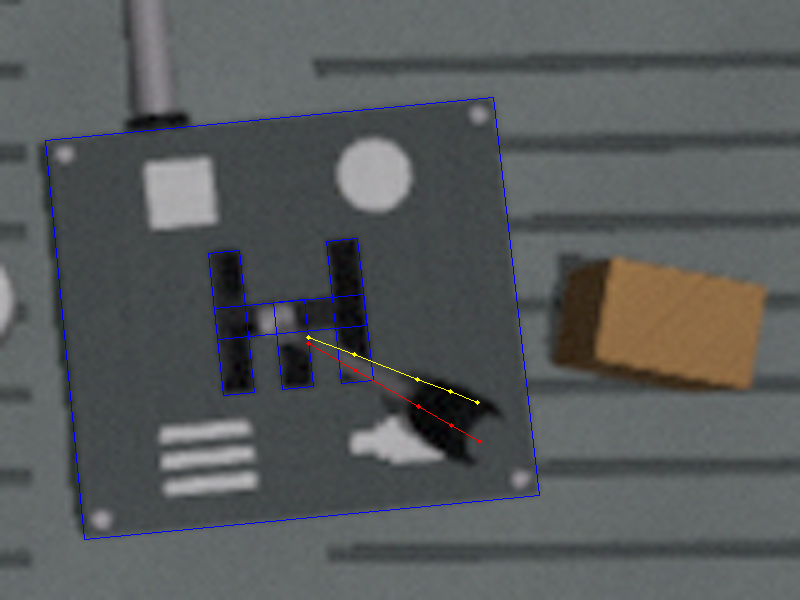

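View pics/w16.png

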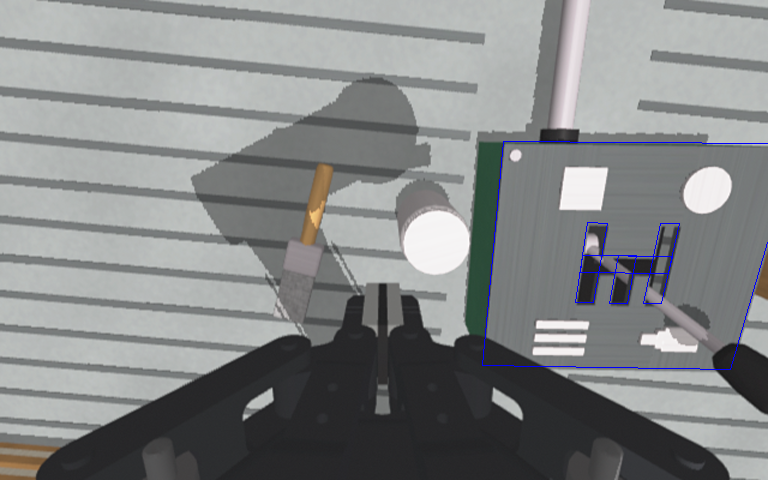

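```bash
cat > fit.py <<'E'
from ov import *
from scipy.optimize import least_squares
from plant import status
P=[]
for n in ("top","scene"):
    im,d=cams.snapshot(n);c=cams.get_calibration(n);W=cloud(im,d,c)
    b=(W[...,:2]-[541.2,-58.5])@R
    m=(d>0)&(W[...,2]>125)&(W[...,2]<240)&(b[...,0]>-130)&(b[...,0]<10)&(b[...,1]<-20)&(b[...,1]>-125)&(im.mean(-1)<60)
    q=np.c_[b[m],W[m][:,2]-14]; print(n,len(q)); P.append(q)
def res(p,q):
    f,s,ox,oy=p
    v=np.array([np.sin(f)*np.cos(s),np.sin(s),np.cos(f)*np.cos(s)])
    q=q-[ox,oy,0];t=q@v; return np.linalg.norm(q-t[:,None]*v,axis=1)-19
for nm,Q in (("top",P[0]),("scene",P[1]),("both",np.vstack(P))):
    r1=least_squares(lambda p:res(np.r_[p,0,0],Q),[-.35,-.4],loss="soft_l1",f_scale=3)
    v=lambda f,s:92*np.array([np.sin(f)*np.cos(s),np.sin(s)])
    print(nm,"fore,side",r1.x.round(3),"med res",np.median(abs(r1.fun)).round(2),"neck",v(*r1.x).round(1))
    t=np.linalg.norm(Q,axis=1);print("range",np.percentile(t,[2,98]).round(0))
print(status.get_obs()["time_s"])
E
python3 fit.py
```

```text
top 183
scene 336
top fore,side [-0.419 -0.406] med res 1.51 neck [-34.4 -36.3]
range [145. 217.]
scene fore,side [-0.416 -0.408] med res 1.15 neck [-34.1 -36.5]
range [168. 217.]
both fore,side [-0.416 -0.408] med res 1.3 neck [-34.1 -36.5]
range [164. 217.]
13.8333
```

Run:
```python
from plant import cams,order,status
from h import *
im,d=cams.snapshot("scene");a=cv2.imread("pics/scene0.png")
for nm,(r0,r1,c0,c1) in dict(can=(190,245,320,352),brush=(168,230,358,390),carton=(235,288,142,202)).items():
    t=a[r0+6:r1-6,c0+6:c1-6]; m=cv2.matchTemplate(im[r0:r1,c0:c1],t,cv2.TM_CCOEFF_NORMED);print(nm,cv2.minMaxLoc(m)[1],cv2.minMaxLoc(m)[3])
print(status.get_obs()["wrist_force"]); order.hand_in()
```

```text
can 0.9995085000991821 (6, 6)
brush 0.47353529930114746 (6, 6)
carton 0.998996376991272 (6, 6)
[-0.33571335  0.62519057  0.92973245]
the job is handed in; nothing more can be done
```

The lever is fully home in the near-right corner slot, the one marked with the bottle tag, and the job is handed in at about 14 s of the 48 s allowed.

**What I did:** I pushed the lever with shut fingertips in three stages:
1. Far, out of the rest slot, until it stopped against the solid plate at about 14 N.
2. Right, along the cross slot, to its end at about 16 N.
3. Near, into the bottle slot, until it stopped at about 19 N.

I did not grip the lever, and it did not go into any other marked slot on the way. The arm then moved clear to the left and was touching nothing.

**Last checks:**
- **Lever position:** after backing off, fits to both cameras' depth gave fore −0.416 and side −0.408 rad. That puts the neck about 34 mm from the cross slot's centre line, which matches fully home.
- **Can and carton:** they match the first picture at zero shift (score above 0.99).
- **Brush:** its best match was also at zero shift, but the score was only 0.47. I put that down to the arm's shadow on it, or the arm partly hiding it. I never went down near the brush, so I believe it is unmoved.
- **Wrist force:** at hand-in it was about 1 N, which is noise.

**Not explained:** at the final stop the wrist sensor showed a brief downward force of 8.5 N. I could not account for it, but it was well within the limits.

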